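# Move the orange specimen carrier from the rack to its mark on the drying rail

## Robot

A 7-joint arm with a two-finger parallel gripper is mounted at the origin on the work surface. World frame = base frame: x ahead of the robot, y to its left, z up, the work surface at z = 0. Lengths are in mm, angles in rad, forces in N, time in s.
With the tool pointing down it reaches from about 400 to 875 mm from the base axis. Payload 4.4 kg.
Tool frame: the origin (TCP) lies between the finger pads; the fingertips stand 17 mm ahead of it and the grasp point (between the pads) lies 2 mm behind it; z points along the fingers, y is the line along which they close (so a half turn about z gives the same grasp; the last joint's range is limited). The gripper opens to 85 mm and grips with 20 to 120 N. Pads are 22 mm wide; open, the fingers measure 114 mm over their backs; the gripper's body (76 mm by 85 mm) begins 54 mm behind the grasp point. The pads swing forward as they close: fully open they stand 13 mm farther back than shut.
Start: joints at [1.101, 0.628, 0.038, 1.517, -0.027, 0.996, -0.02], TCP at [255.423, -597.726, 248.313] pointing down, gripper open.
Joint ranges: [-3.06, 3.06], [-0.37, 2.12], [-1.25, 1.32], [0.18, 2.47], [-1.1, 4.24], [0.23, 1.98], [-2.94, 2.94]. Speed limits (rad/s): [2.57, 2.57, 3.14, 3.14, 3.14, 3.14, 3.14].

## Interface

Orientations are given as [roll, pitch, yaw] about the fixed x, y, z axes, in that order (R = Rz(yaw) Ry(pitch) Rx(roll)).
In Python, from cell import sensors, get_image, ctrl gives the robot as it stands.
- The arm moves only by the tool send_rows, never from a script. Its argument "series" is a list of rows, each a list of 3 entries, a list of its own where there are three numbers: the finger opening in mm, from 0 to 85.4, then the shift along the world's x, y, z in units of 60 mm (1.0 is 60 mm), then the turn, a rotation vector about the world's x, y, z in units of 5 degrees (1.0 is 5 degrees). A call has 1 to 8 rows; each row shifts and turns the commanded pose from where the row before left it; what a row does not reach is not made up. A row lasts 1/8 s, in which the tool goes at most 62.5 mm and 10.7 degrees, less where a joint would pass 70% of its speed; a pose out of reach is approached as far as the arm can. A call is refused whole if a number of a shift passes 1 or a number of a turn 1, either way. A call with a gripper value outside its range is refused whole. The fingers move at their own pace and stop on an object; the grip force is fixed at half the most. Time passes only in rows, so rows that do not move let the fingers close. It gives the time, the measured TCP pose, the force, the opening and the grip force at its end, in the units of the state.
- sensors.read_state(): the state, without advancing time (a new reading comes with each control period).
- get_image(name): name is "scene" or "top"; returns a dict with "img" (400x640x3 uint8, red, green, blue), "depth" (400x640 float32, mm along the optical axis (not along the pixel's ray), 0 where there is no reading), "vfov" (degrees; the focal length in pixels is half the picture's height over the tangent of half this angle, whatever the lens; pixels are square), "cx", "cy" (the principal point, pixels), "k1" (the pictures are not rectified: a ray, as slopes to the right and down, at radius r is drawn at 1 + k1 r^2 times it, then the intrinsics apply), "world_to_cam" (4x4, takes a point from world to camera coordinates). Camera axes: x right, y down, z forward; pixel columns grow to the right and rows downward; lengths in mm; the calibration is good to about 2 mm. A picture is of the moment at which its call begins.
- ctrl.finish_job(): hands the job in; it is judged then, once.
The state is a dict: "clock": time; "qpos": joint angles; "qd": joint speeds; "tau": joint torques, N m; "eef_pos": TCP position; "tool_rot": TCP orientation; "force": force on the tool from outside, world axes, zero at the start; "torque": the same for the moment, N m; "width": finger opening in mm; "gripper_force": force on a finger pad.
Only numpy, scipy, OpenCV 4.12 (cv2) and the standard library are available. Lean on these libraries where they do the work, as an engineer would, in place of code of your own. Each camera call takes 0.05 s, during which the arm holds its last target. There are 200 camera calls.

## Task

Take the orange specimen carrier out of its crowded storage rack and stand it upright in the slot of the turning block, letting go of it there so that you can take its hook the other way. Then hook it onto the steel rail at the open, green-marked end and slide it along the rail until its hook hangs centred over the yellow band. Leave it hanging freely there, and do not disturb the other carriers, the bottle or the jar.

Things in the scene. Friction and masses are not known exactly. Their poses are not given: they have to be found in the camera images.
- carrier: Orange specimen carrier, loose, 0.22 kg, 142 mm tall: a plate 10 (x) by 90 (y) by 70 mm (z) with a C-shaped hook 24 mm wide (y) on top. Origin: centre of the plate's underside, z up. Starts upright in one of the rack's three slots, axes parallel to the rack's. Mass centre at x = 0, 60 mm up, so it hangs upright. Pinch the hook's top from above along y (24 mm) or x (30 mm)
- hook_seat (a point): centre of the underside of the orange carrier's crown, (0, 0, 134) mm in its frame, same axes. The crown (orange) spans x = -15 to 15, z = 134 to 142 mm; the front lip (x = 9 to 15) hangs from it down to z = 104; the back leg is at x = -15 to -9. Inside width 18 mm in x. Hung, this point rests on top of the bar, 6 mm above its axis
- hook_mouth (a point): centre of the orange carrier's hook opening, (12, 0, 91) mm in its frame, same axes. The mouth opens to the carrier's +x, from z = 78 (shoulder) to 104 mm (lip's end): the bar enters here sideways, and once it is under the crown the carrier is lowered 37 mm onto it. Fingers pinching along x must stay above z = 104 mm
- blue_carrier: carrier of the same shape with blue plate and crown, loose in another slot of the rack; leave it alone
- grey_carrier: carrier of the same shape with grey plate and crown, loose in another slot of the rack; leave it alone
- rack: white storage rack, fixed, about 138 (x) by 112 (y) by 40 mm tall; origin: centre of its underside. Three slots, 14 mm wide, along its y at x = -38, 0 and 38 mm; slot floor at z = 10 mm, on which the upright carriers stand. Neighbouring hooks are only 8 mm apart in x, so fingers fit only at the y sides of a hook
- block: grey turning block, fixed, on a dark base 70 (x) by 130 (y) mm, 45 mm tall; origin: centre of its underside. One funnel slot along its y for a carrier's foot: 12.5 by 96 mm at its floor (z = 10 mm), about 28 by 106 mm at the top. A carrier stands in it upright, its origin 10 mm above the block's, its x parallel to the block's, either way round
- rail: drying rail, fixed: steel bar 12 mm thick along its y, axis at z = 170 mm, 440 mm long, end posts at y = -224 and 224 (to z = 182); origin: on the bench under mid-bar. Guide bars (top z = 104 mm) at x = -28 and 28 from y = -200 to 50 stop a carrier entering there; a hung carrier's plate slides between them, 42 mm above the bench
- load_point (a point): on the bar's axis at the middle of the open loading end (no guide bars, green patch on the base below), 130 mm from mid-bar along the rail's +y; axes as the rail's (y along the bar). Hook on here within 30 mm along the bar
- mark: yellow band painted on the rail's bar, 34 mm long, with a yellow stripe on the base plate below; fixed; origin on the bar's axis at the band's middle, axes as the rail's (y along the bar)
- bottle: white bottle with red cap, 56 mm thick, 140 mm tall, loose, between rack and block; origin: centre of its underside; leave it alone
- jar: amber jar with black lid, 68 mm thick, 75 mm tall, loose, beyond the rail; origin: centre of its underside; leave it alone
Mind the look-alikes: they are no part of the job. Several things have the shape of the carrier; the one meant has the colours described above.

How it is judged (in metres and radians):
On the way, in this order (a step that is already met when the one before it is completed fails the run):
1. the orange carrier stands upright in the turning block's slot, let go of (horizontal distance between carrier and block below 0.01 m and z of carrier in the frame of block between 0.006 and 0.015 m and angle between carrier's own z axis and vertical below 0.12 rad and contact force between the fingers and carrier below 0.1 N and linear speed of carrier below 0.03 m/s), for 0.2 s.
2. its hook is over the rail at the open loading end (x of hook_seat in the frame of load_point between -0.008 and 0.008 m and y of hook_seat in the frame of load_point between -0.05 and 0.05 m and z of hook_seat in the frame of load_point between 0.002 and 0.025 m and angle between carrier's own z axis and vertical below 0.2 rad), for 0.1 s.
At the end, for the whole second after the job is handed in: the orange carrier hangs by its hook on the rail, upright within 0.15 rad, at rest, its hook centred over the yellow band within 10 mm along the rail (y of hook_seat in the frame of mark between -0.01 and 0.01 m and x of hook_seat in the frame of mark between -0.008 and 0.008 m and z of hook_seat in the frame of mark between 0.002 and 0.01 m and angle between carrier's own z axis and vertical below 0.15 rad and linear speed of carrier below 0.03 m/s and contact force between carrier and rail above 0.3 N); the robot touches nothing.
It fails at once if the blue carrier is moved more than 20 mm or tipped (distance of blue_carrier from where it was at the start of the episode above 0.02 m or angle between blue_carrier's own z axis and vertical above 0.3 rad).
It fails at once if the grey carrier is moved more than 20 mm or tipped (distance of grey_carrier from where it was at the start of the episode above 0.02 m or angle between grey_carrier's own z axis and vertical above 0.3 rad).
It fails at once if the bottle is moved more than 20 mm or tipped (distance of bottle from where it was at the start of the episode above 0.02 m or angle between bottle's own z axis and vertical above 0.3 rad).
It fails at once if the jar is moved more than 20 mm or tipped (distance of jar from where it was at the start of the episode above 0.02 m or angle between jar's own z axis and vertical above 0.3 rad).
It also fails if it takes over 69 s, if anything falls off the work surface, if the arm or the gripper's body presses on something with over 40 N, if the wrist force passes 120 N, or if a joint passes its speed limit or range.

## Working session

There is one attempt and no reset: what is moved stays moved. The work goes in short steps, Python scripts to look and compute and a tool call to move; the robot and the scene stay as the last step left them, time stands still between calls to the robot, and variables do not carry over. Pictures are saved under pics/ and viewed, at most 10 in all, crops included, and the job is handed in when it is done.

Besides the shell and the picture viewer there is one more tool, called after "Request:" as a command line: name --argument value ..., lists and objects as JSON in quotes. send_rows: Moves the arm, as the interface text tells. Its arguments: {"type":"object","properties":{"series":{"type":"array"}},"required":["series"]}

```bash
mkdir -p pics; cat > h.py <<'E'
import numpy as np, cv2
from cell import sensors, get_image, ctrl
def K(d):
    f=d["img"].shape[0]/2/np.tan(np.radians(d["vfov"]/2)); return f
def rays(d,px):
    px=np.atleast_2d(px).astype(float); f=K(d)
    q=(px-[d["cx"],d["cy"]])/f; p=q.copy()
    for _ in range(20): p=q/(1+d["k1"]*(p**2).sum(1,keepdims=True))
    return np.c_[p,np.ones(len(p))]
def toworld(d,pc):
    M=np.array(d["world_to_cam"]); return (pc-M[:3,3])@M[:3,:3]
def onplane(d,px,z):
    r=rays(d,px); M=np.array(d["world_to_cam"]); c=-M[:3,:3].T@M[:3,3]; w=r@M[:3,:3]
    return c+w*((z-c[2])/w[:,2])[:,None]
def cloud(d):
    h,w=d["depth"].shape; v,u=np.mgrid[:h,:w]
    P=toworld(d,rays(d,np.c_[u.ravel(),v.ravel()])*d["depth"].reshape(-1,1)).reshape(h,w,3)
    P[d["depth"]<=0]=np.nan; return P
E
python3 - <<'E'
from h import *
import pickle
for n in("scene","top"):
    d=get_image(n); pickle.dump(d,open(n+".pkl","wb")); cv2.imwrite(f"pics/{n}0.png",d["img"][...,::-1])
    M=np.array(d["world_to_cam"]); print(n,d["vfov"],d["k1"],-M[:3,:3].T@M[:3,3])
print(sensors.read_state())
E
```

```text
scene 44.57472391002825 -0.03874413885388711 [1640.55092682  -94.79787758  895.41959179]
top 53.09394636940167 -0.030528436425199458 [ 317.25008158   43.16218741 1126.51635798]
{'clock': 0.1, 'qpos': array([ 1.10119209,  0.62923156,  0.038428  ,  1.51826321, -0.02697357,
        0.99631399, -0.01998489]), 'qd': array([ 0.00072503, -0.00235976,  0.00033647, -0.00392844, -0.00048338,
        0.00142163,  0.00073763]), 'tau': array([ 3.74904324e-03, -5.64529037e+01,  1.23094685e+00, -1.93973136e+01,
        1.14259939e-02,  5.40982437e-03,  3.86507782e-05]), 'eef_pos': array([ 255.21941932, -597.22054564,  247.49656788]), 'tool_rot': array([-3.13989428e+00,  2.82348659e-05,  4.03847413e-01]), 'force': array([ 0.40383042, -0.14037472,  0.38866499]), 'torque': array([-0.04861994, -0.03298612,  0.00904778]), 'gripper_force': 0.0, 'width': 85.10353340888503}
```

View pics/scene0.png

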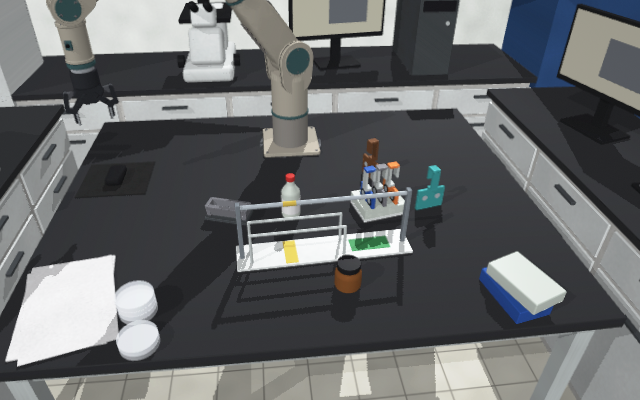

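View pics/top0.png

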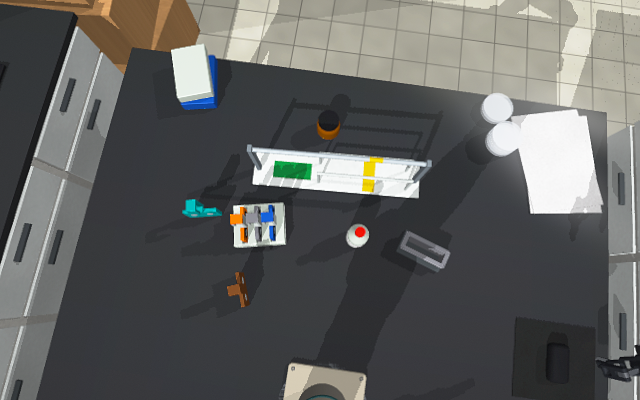

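Top view: the rack is at (258,225), with orange (240,219), grey (254,217) and blue (267,216) carriers. Look-alikes are brown (237,290) and teal (202,210). The orange one in the rack fits the description by colour and slot. The block is at (424,250), the bottle at (358,235), the jar at (328,125), the rail from (250,155) to (428,170), the green patch at (293,170) and the yellow band at (371,170). I'll confirm in one enlarged crop.

```bash
python3 - <<'E'
from h import *
import pickle
t=pickle.load(open("top.pkl","rb")); s=pickle.load(open("scene.pkl","rb"))
a=cv2.resize(t["img"][190:260,175:295],None,fx=4,fy=4,interpolation=cv2.INTER_CUBIC)
b=cv2.resize(s["img"][130:230,340:420],None,fx=4,fy=4,interpolation=cv2.INTER_CUBIC)
c=np.zeros((400,800,3),np.uint8); c[:280,:480]=a; c[:,480:]=b
cv2.imwrite("pics/crop1.png",c[...,::-1])
for n,d in(("top",t),("scene",s)):
    P=cloud(d); H=cv2.cvtColor(d["img"],cv2.COLOR_RGB2HSV)
    print(n,"table z",np.nanmedian(P[300:320,150:200,2] if n=="top" else P[300:330,200:300,2]))
    def rep(name,lo,hi,zr,box=None):
        m=cv2.inRange(H,np.array(lo),np.array(hi))>0
        m&=(P[...,2]>zr[0])&(P[...,2]<zr[1])&(P[...,0]>300)&(P[...,0]<900)&(abs(P[...,1])<400)
        q=P[m]
        if len(q)<3: print(name,"few");return
        v,u=np.nonzero(m)
        r=cv2.minAreaRect(q[:,:2].astype(np.float32))
        print(name,len(q),"px",u.mean().round(1),v.mean().round(1),"med",np.median(q,0).round(1),"rect",np.round(r[0],1),np.round(r[1],1),round(r[2],1))
    rep("orange crown",(5,170,120),(18,255,255),(140,165))
    rep("grey crown",(0,0,90),(180,60,200),(140,165))
    rep("blue crown",(105,150,80),(125,255,255),(140,165))
    rep("rack",(0,0,150),(180,40,255),(34,46))
    rep("yellow bar",(22,120,120),(35,255,255),(150,185))
    rep("yellow base",(22,120,120),(35,255,255),(-5,20))
    rep("green",(50,120,60),(80,255,255),(-5,20))
    rep("cap",(0,150,120),(4,255,255),(100,150))
    rep("bar",(0,0,60),(180,60,255),(166,180))
    rep("post",(0,0,40),(180,60,255),(178,190))
    rep("block top",(0,0,50),(180,60,255),(41,50))
E
```

```text
top table z 0.2786753454224837
orange crown 113 px 235.9 218.9 med [437.6 275.2 152. ] rect [438.1 275. ] [22.6 30. ] 10.0
grey crown 168 px 270.6 208.7 med [446.9 235.7 151.6] rect [530.9  47.2] [186.2 464. ] 3.0
blue crown 109 px 266.5 216.7 med [453.7 201.  151.7] rect [454.4 201.6] [23.4 27.8] 10.8
rack 1128 px 282.6 224.9 med [432.2 214.5  40.5] rect [526.7 -69.2] [360.6 781. ] 18.2
yellow bar 64 px 375.7 159.8 med [630.4 -45.1 175.3] rect [631.5 -45.6] [13.6 31.9] 2.1
yellow base 284 px 368.3 176.5 med [637.8 -45.7   9.5] rect [632.3 -45.5] [86.3 32.4] 3.1
green 577 px 291.9 169.7 med [620.2 176.6   9.4] rect [620.3 175.8] [ 48.1 107.4] 3.3
cap 82 px 359.7 231.5 med [452.2 -30.8 139.9] rect [452.5 -31.7] [23.1 24.7] 62.5
bar 803 px 336.3 156.7 med [624.4  62.7 175. ] rect [624.8  46.5] [ 18.7 458.8] 3.8
post 117 px 339.2 155.9 med [624.6  56.  180.9] rect [625.6  46.9] [ 19.  457.6] 3.6
block top 959 px 358.7 234.7 med [ 443.  -168.2   43.9] rect [521.7 -36.3] [363.9 834. ] 17.0
scene table z -0.7540602058926262
orange crown 16 px 392.6 166.2 med [449.4 273.8 148.9] rect [448.9
[... 197 characters left out ...]
 ] 11.3
rack 497 px 337.0 218.5 med [488.8 191.1  39.8] rect [555.7 -41.3] [304.8 863.6] 19.2
yellow bar 58 px 289.3 203.2 med [637.6 -42.1 173.6] rect [636.5 -43.2] [31.  11.1] 89.4
yellow base 245 px 290.0 251.4 med [635.5 -44.1   9.1] rect [633.7 -44.2] [91.  31.4] 3.4
green 287 px 369.2 242.5 med [619.1 177.7   8.8] rect [621.9 177.8] [ 49.2 103.6] 7.3
cap 70 px 289.7 177.0 med [460.2 -29.7 137.9] rect [455.5 -30. ] [27.3 24.6] 11.4
bar 749 px 324.9 199.8 med [631.3  57.1 173.4] rect [628.6  49.2] [ 23. 458.] 3.0
post 58 px 325.2 197.0 med [632.2  53.  181.4] rect [631.8  50.2] [ 21.7 457.2] 3.9
block top 563 px 274.6 215.9 med [ 466.7 -175.9   44.1] rect [530.3 -46.7] [377.1 860.8] 17.8
```

View pics/crop1.png

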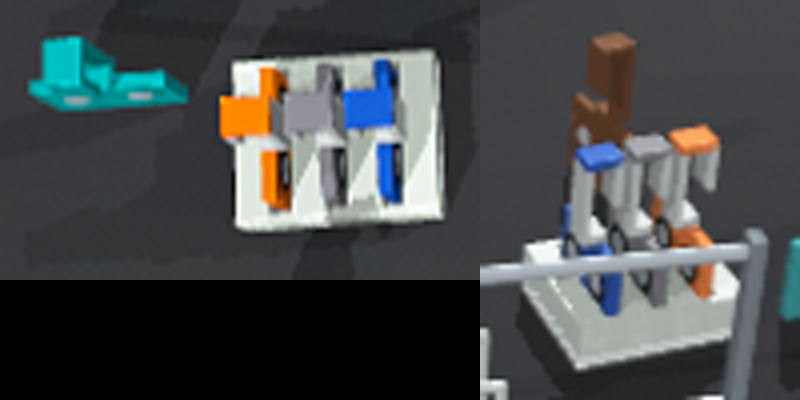

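The crop confirms it: orange crown and plate, outermost slot on the robot's left. The lip faces world +y, with the back leg on the blue side. Next I'll refine the poses.

```bash
cat > m.py <<'E'
from h import *
def crown(d,lo,hi,zr=(140,165),z=152.,box=None):
    P=cloud(d);H=cv2.cvtColor(d["img"],cv2.COLOR_RGB2HSV)
    m=(cv2.inRange(H,np.array(lo),np.array(hi))>0)&(P[...,2]>zr[0])&(P[...,2]<zr[1])&(P[...,0]>300)&(P[...,0]<800)&(abs(P[...,1])<350)
    if box: m&=(P[...,0]>box[0])&(P[...,0]<box[1])&(P[...,1]>box[2])&(P[...,1]<box[3])
    v,u=np.nonzero(m); w=onplane(d,np.c_[u,v],z)
    r=cv2.minAreaRect(w[:,:2].astype(np.float32)); return len(u),w.mean(0)[:2].round(1),np.round(r[0],1),np.round(r[1],1),round(r[2],1)
E
python3 - <<'E'
from m import *
import pickle
for n in("top","scene"):
    d=pickle.load(open(n+".pkl","rb")); P=cloud(d); print(n)
    print("orange",crown(d,(5,150,100),(18,255,255)))
    print("blue",crown(d,(105,150,80),(125,255,255)))
    print("grey",crown(d,(0,0,60),(180,70,220),box=(410,480,215,260)))
    print("rack",crown(d,(0,0,150),(180,60,255),(34,46),40.,(360,540,120,340)))
    print("block",crown(d,(0,0,40),(180,60,255),(38,50),45.,(350,520,-280,-90)))
    print("yellow",crown(d,(22,120,120),(35,255,255),(160,185),174.))
    print("ybase",crown(d,(22,120,120),(35,255,255),(0,20),9.4))
    m=(P[...,2]>160)&(P[...,2]<186)&(P[...,0]>580)&(P[...,0]<680)&(P[...,1]>-150)&(P[...,1]<240)
    u=np.arange(640)[m.any(0)]; v=np.array([np.nonzero(m[:,c])[0].mean() for c in u])
    w=onplane(d,np.c_[u,v],170.); k=np.polyfit(w[:,1],w[:,0],1); e=w[:,0]-np.polyval(k,w[:,1])
    k=np.polyfit(w[abs(e)<4,1],w[abs(e)<4,0],1)
    print("bar x= a*y+b",k,"x@177",np.polyval(k,177),"x@-45",np.polyval(k,-45),e.std())
    # posts
    m=(P[...,2]>150)&(P[...,0]>580)&(P[...,0]<680)&(P[...,2]<190)
    print("bar y range",np.nanmin(P[m][:,1]),np.nanmax(P[m][:,1]))
E
```

```text
top
orange (119, array([437.6, 274.9]), array([437.7, 274.9]), array([22.9, 30.9]), 14.8)
blue (109, array([453.8, 201.4]), array([454.2, 201.6]), array([22.6, 27.1]), 9.9)
grey (132, array([444.4, 237.1]), array([443.9, 241.1]), array([25.6, 39.8]), 12.5)
rack (1003, array([441.1, 229.1]), array([445.2, 237.7]), array([112.8, 137.8]), 12.0)
block (558, array([ 443.7, -218. ]), array([ 444.2, -217.6]), array([128.6,  52.4]), 70.5)
yellow (64, array([631.2, -45.4]), array([632. , -44.9]), array([13. , 32.7]), 8.4)
ybase (284, array([632.3, -45.6]), array([632.6, -45.5]), array([86.5, 32.2]), 3.3)
bar x= a*y+b [-5.82723520e-02  6.29457126e+02] x@177 619.1429197993647 x@-45 632.0793819432221 0.5990621316124185
bar y range -182.96397101261883 275.81777566599845
scene
orange (54, array([444.6, 275.5]), array([444.8, 276. ]), array([30.3, 30.7]), 14.6)
blue (54, array([461.6, 200.4]), array([462. , 201.2]), array([29.8, 29.6]), 14.7)
grey (82, array([456.5, 237.1]), array([459.1, 237.6]), array([34.9, 57.6]), 69.5)
rack (347, array([480.4, 227.9]), array([455.1, 240.2]), array([122.9, 141.9]), 9.3)
block (325, array([ 446.3, -221.9]), array([ 449.5, -216.4]), array([131.8,  59.3]), 70.9)
yellow (58, array([639.3, -42.8]), array([638.4, -43.4]), array([30.6, 17.3]), 84.3)
ybase (245, array([635.3, -44.1]), array([634.1, -44.4]), array([87.5, 31.2]), 3.1)
bar x= a*y+b [-5.76614805e-02  6.30670845e+02] x@177 620.4647631050132 x@-45 633.2656117664447 0.751707784032824
bar y range -179.22319947207276 280.3857883197231
```

Request:
send_rows --series '[[85,[0.54,0.69,0],[0,0,0.928]],[85,[0.54,0.69,0],[0,0,0.928]],[85,[0.54,0.69,0],[0,0,0.928]],[85,[0.54,0.69,0],[0,0,0.928]],[85,[0.54,0.69,0],[0,0,0.928]],[85,[0.54,0.69,0],[0,0,0.928]],[85,[0,0.945,0],[0,0,0.928]],[85,[0,0.945,0],[0,0,0.928]]]'

```text
clock: 1.1
eef_pos: [449.9, -233.9, 247.9]
tool_rot: [-3.141, -0.0, 1.055]
force: [1.4, 0.9, 0.5]
width: 84.9
gripper_force: 0.0
```

Request:
send_rows --series '[[85,[0,0.945,0],[0,0,0.928]],[85,[0,0.945,0],[0,0,0.928]],[85,[0,0.945,0],[0,0,0.928]],[85,[0,0.945,0],[0,0,0.928]],[85,[0,0.945,0],[0,0,0.928]],[85,[0,0.945,0],[0,0,0.928]],[85,[0,0.945,0],[0,0,0.928]],[85,[-0.2,0.945,0],[0,0,0.928]]]'

```text
clock: 2.1
eef_pos: [438.1, 219.4, 248.2]
tool_rot: [3.141, -0.0, 1.701]
force: [-0.0, 0.5, 0.1]
width: 85.1
gripper_force: 0.0
```

Request:
send_rows --series '[[85,[0,0.945,0],[0,0,0.928]],[85,[0,0,0],[0,0,0]],[85,[0,0,0],[0,0,0]]]'

```text
clock: 2.48
eef_pos: [437.6, 273.5, 247.8]
tool_rot: [-3.14, 0.001, 1.78]
force: [1.4, -0.8, -0.1]
width: 84.9
gripper_force: 0.0
```

Request:
send_rows --series '[[85,[0,0.023,-0.5],[0,0,0]],[85,[0,0,-0.5],[0,0,0]],[85,[0,0,-0.5],[0,0,0]],[85,[0,0,-0.36],[0,0,0]],[85,[0,0,0],[0,0,0]],[15,[0,0,0],[0,0,0]],[15,[0,0,0],[0,0,0]],[15,[0,0,0],[0,0,0]]]'

```text
clock: 3.48
eef_pos: [438.2, 275.8, 137.5]
tool_rot: [3.14, -0.0, 1.78]
force: [-0.4, 0.4, 0.4]
width: 32.0
gripper_force: 0.0
```

Request:
send_rows --series '[[15,[0,0,0],[0,0,0]],[15,[0,0,0],[0,0,0]],[15,[0,0,0],[0,0,0]]]'

```text
clock: 3.85
eef_pos: [438.6, 276.1, 137.3]
tool_rot: [3.14, -0.0, 1.78]
force: [0.9, -0.6, 5.9]
width: 23.4
gripper_force: 59.3
```

Request:
send_rows --series '[[15,[0,0,0.25],[0,0,0]],[15,[0,0,0.4],[0,0,0]],[15,[0,0,0.5],[0,0,0]],[15,[0,0,0.5],[0,0,0]],[15,[0,0,0.5],[0,0,0]],[15,[0,0,0.4],[0,0,0]],[15,[0,0,0.25],[0,0,0]],[15,[0,0,0],[0,0,0]]]'

```text
clock: 4.85
eef_pos: [437.9, 275.9, 305.5]
tool_rot: [3.14, -0.001, 1.781]
force: [-0.7, -0.1, -2.5]
width: 23.3
gripper_force: 59.4
```

```bash
python3 - <<'E'
from m import *
import pickle
d=get_image("scene"); t=get_image("top"); cv2.imwrite("pics/s1.png",cv2.resize(d["img"][60:260,180:460],None,fx=2.5,fy=2.5)[...,::-1])
print(sensors.read_state()["eef_pos"],"blue",crown(t,(105,150,80),(125,255,255)))
E
```

```text
[437.27064999 275.24500606 303.94075938] blue (111, array([453.9, 201.3]), array([454.2, 201.6]), array([22.6, 27.1]), 9.9)
```

View pics/s1.png

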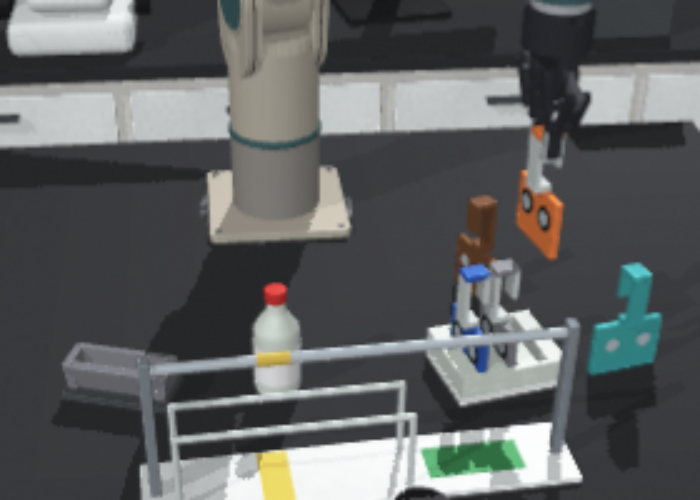

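The picture shows the orange carrier held upright and clear of the rack at (540,200), with the neighbours still standing. The block's slot is empty at (120,370). Next I'll carry it to the block.

Request:
send_rows --series '[[15,[0,-0.2,0],[0,0,-1]],[15,[0,-0.35,0],[0,0,-1]],[15,[0,-0.35,0],[0,0,-1]],[15,[0,-0.35,0],[0,0,-1]],[15,[0,-0.35,0],[0,0,-1]],[15,[0,-0.35,0],[0,0,-1]],[15,[0,-0.35,0],[0,0,-1]],[15,[0,-0.35,0],[0,0,-1]]]'

```text
clock: 5.95
eef_pos: [437.8, 115.4, 304.8]
tool_rot: [3.141, -0.0, 1.077]
force: [-0.1, -0.6, -2.6]
width: 23.3
gripper_force: 59.3
```

Request:
send_rows --series '[[15,[0,-0.35,0],[0,0,-1]],[15,[0,-0.35,0],[0,0,-1]],[15,[0,-0.35,0],[0,0,-1]],[15,[0,-0.35,0],[0,0,-1]],[15,[0,-0.35,0],[0,0,-1]],[15,[0,-0.35,0],[0,0,-1]],[15,[0,-0.35,0],[0,0,-1]],[15,[0,-0.35,0],[0,0,-1]]]'

```text
clock: 6.95
eef_pos: [437.8, -52.6, 304.7]
tool_rot: [3.142, -0.0, 0.378]
force: [1.3, 0.2, -2.5]
width: 23.0
gripper_force: 59.3
```

Request:
send_rows --series '[[15,[0.02,-0.35,0],[0,0,-1]],[15,[0.02,-0.35,0],[0,0,-1]],[15,[0.02,-0.35,0],[0,0,-1]],[15,[0.02,-0.35,0],[0,0,-1]],[15,[0.02,-0.35,0],[0,0,-1]],[15,[0.02,-0.35,0],[0,0,-1]],[15,[0,-0.35,0],[0,0,-1]],[15,[0,-0.3,0],[0,0,-1]]]'

```text
clock: 7.95
eef_pos: [444.9, -217.8, 304.7]
tool_rot: [3.141, 0.0, -0.32]
force: [-0.6, -0.5, -1.9]
width: 22.8
gripper_force: 59.3
```

Request:
send_rows --series '[[15,[0,0,0],[0,0,-0.3]],[15,[0,0,0],[0,0,0]]]'

```text
clock: 8.2
eef_pos: [445.0, -215.6, 304.6]
tool_rot: [-3.141, 0.001, -0.34]
force: [0.8, 0.9, -2.6]
width: 23.2
gripper_force: 59.4
```

Request:
send_rows --series '[[15,[0,-0.02,-0.3],[0,0,0]],[15,[0,0,-0.5],[0,0,0]],[15,[0,0,-0.5],[0,0,0]],[15,[0,0,-0.4],[0,0,0]],[15,[0,0,-0.25],[0,0,0]],[15,[0,0,0],[0,0,0]]]'

```text
clock: 8.95
eef_pos: [444.6, -216.1, 186.9]
tool_rot: [-3.141, 0.003, -0.338]
force: [-1.1, 0.4, -1.8]
width: 22.6
gripper_force: 59.3
```

```bash
python3 - <<'E'
from m import *
d=get_image("scene"); t=get_image("top")
a=cv2.resize(t["img"][200:300,370:470],None,fx=4,fy=4);b=cv2.resize(d["img"][150:250,180:280],None,fx=4,fy=4)
cv2.imwrite("pics/s2.png",np.hstack([a,b])[...,::-1])
H=cv2.cvtColor(d["img"],cv2.COLOR_RGB2HSV);P=cloud(d)
m=(cv2.inRange(H,np.array((5,150,100)),np.array((18,255,255)))>0)&(P[...,0]>380)&(P[...,0]<520)&(P[...,1]>-290)&(P[...,1]<-140)
q=P[m]; print(len(q),q.mean(0),np.nanpercentile(q,[2,98],axis=0)); q=q[q[:,2]<135]; k=np.polyfit(q[:,1],q[:,0],1);print(k,q.mean(0))
print(sensors.read_state()["eef_pos"],sensors.read_state()["tool_rot"])
E
```

```text
530 [ 450.41580477 -216.83464757  106.56289436] [[ 432.21433993 -259.17598871   62.29227464]
 [ 466.46226463 -175.49255202  202.59923014]]
[3.48576836e-01 5.25980818e+02] [ 450.47172491 -216.62108859   97.09969545]
[ 445.51965086 -217.0018315   188.16525449] [-3.14127525e+00 -6.26488674e-04 -3.38960338e-01]
```

View pics/s2.png

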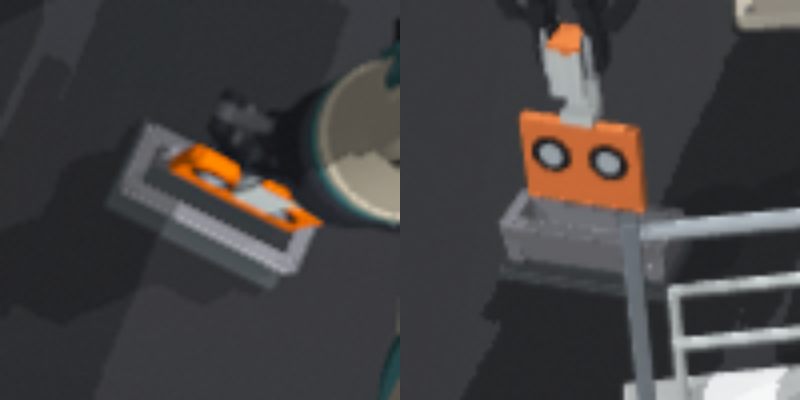

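The carrier is aligned over the slot, in the same direction, with the plate between the rims in both views. Lowering it now.

Request:
send_rows --series '[[15,[0,0,-0.2],[0,0,0]],[15,[0,0,-0.2],[0,0,0]],[15,[0,0,-0.2],[0,0,0]],[15,[0,0,-0.1],[0,0,0]],[15,[0,0,0],[0,0,0]]]'

```text
clock: 9.68
eef_pos: [444.6, -217.3, 145.1]
tool_rot: [-3.142, 0.001, -0.34]
force: [-0.5, -0.0, -1.6]
width: 23.0
gripper_force: 59.4
```

Request:
send_rows --series '[[15,[0,0,-0.05],[0,0,0]],[15,[0,0,-0.05],[0,0,0]],[15,[0,0,-0.02],[0,0,0]],[15,[0,0,0],[0,0,0]],[15,[0,0,0],[0,0,0]]]'

```text
clock: 10.3
eef_pos: [444.4, -217.2, 138.3]
tool_rot: [-3.142, 0.001, -0.34]
force: [-4.3, 0.6, -1.7]
width: 23.2
gripper_force: 59.3
```

Request:
send_rows --series '[[15,[0,0,-0.01],[0,0,0]],[30,[0,0,0],[0,0,0]],[50,[0,0,0],[0,0,0]],[85,[0,0,0],[0,0,0]],[85,[0,0,0],[0,0,0]],[85,[0,0,0],[0,0,0]],[85,[0,0,0],[0,0,0]],[85,[0,0,0],[0,0,0]]]'

```text
clock: 11.3
eef_pos: [445.0, -217.5, 137.9]
tool_rot: [3.142, -0.0, -0.34]
force: [0.1, -0.4, 0.3]
width: 85.2
gripper_force: 0.0
```

Request:
send_rows --series '[[85,[0,0,0.3],[0,0,0]],[85,[0,0,0.5],[0,0,0]],[85,[0,0,0.5],[0,0,0]],[85,[0,0,0.5],[0,0,1]],[85,[0,0,0],[0,0,1]],[85,[0,0,0],[0,0,1]],[85,[0,0,0],[0,0,1]],[85,[0,0,0],[0,0,1]]]'

```text
clock: 12.3
eef_pos: [444.9, -217.4, 245.9]
tool_rot: [-3.142, 0.0, 0.099]
force: [0.2, 0.6, 0.3]
width: 85.3
gripper_force: 0.0
```

Request:
send_rows --series '[[85,[0,0,0],[0,0,1]],[85,[0,0,0],[0,0,1]],[85,[0,0,0],[0,0,1]],[85,[0,0,0],[0,0,1]],[85,[0,0,0],[0,0,1]],[85,[0,0,0],[0,0,1]],[85,[0,0,0],[0,0,1]],[85,[0,0,0],[0,0,1]]]'

```text
clock: 13.3
eef_pos: [444.9, -217.4, 245.9]
tool_rot: [-3.141, 0.0, 0.797]
force: [-0.2, 0.5, -0.2]
width: 84.8
gripper_force: 0.0
```

Request:
send_rows --series '[[85,[0,0,0],[0,0,1]],[85,[0,0,0],[0,0,1]],[85,[0,0,0],[0,0,1]],[85,[0,0,0],[0,0,1]],[85,[0,0,0],[0,0,1]],[85,[0,0,0],[0,0,0]]]'

```text
clock: 14.05
eef_pos: [444.9, -217.5, 245.9]
tool_rot: [-3.141, -0.0, 1.23]
force: [-0.5, 0.2, 0.8]
width: 85.0
gripper_force: 0.0
```

```bash
python3 - <<'E'
from m import *
d=get_image("scene"); t=get_image("top")
a=cv2.resize(t["img"][200:300,370:470],None,fx=4,fy=4);b=cv2.resize(d["img"][150:250,180:280],None,fx=4,fy=4)
cv2.imwrite("pics/s3.png",np.hstack([a,b])[...,::-1])
B=(390,510,-280,-150)
for c in(t,d):
  print("crown",crown(c,(5,150,100),(18,255,255),box=B))
P=cloud(d);H=cv2.cvtColor(d["img"],cv2.COLOR_RGB2HSV)
m=(cv2.inRange(H,np.array((5,150,100)),np.array((18,255,255)))>0)&(P[...,0]>380)&(P[...,0]<520)&(P[...,1]>-290)&(P[...,1]<-140)
q=P[m];q=q[q[:,2]<95];print(len(q),q.mean(0),np.polyfit(q[:,1],q[:,0],1),np.nanpercentile(P[m][:,2],[99]))
print(sensors.read_state()["eef_pos"],sensors.read_state()["tool_rot"])
E
```

```text
crown (121, array([ 444.4, -219. ]), array([ 444.8, -219.3]), array([22.7, 31.3]), 72.0)
crown (60, array([ 447.5, -217.6]), array([ 447.9, -217.4]), array([25.5, 36.2]), 70.3)
227 [ 447.41739902 -218.92763624   66.96639578] [3.28725635e-01 5.19384525e+02] [154.50446029]
[ 444.90888631 -217.50477659  245.88111788] [-3.14151671e+00 -3.14961103e-05  1.22893591e+00]
```

View pics/s3.png

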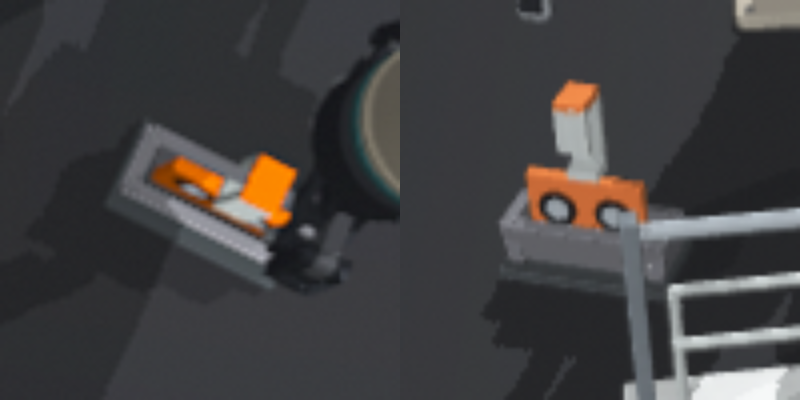

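The carrier stands upright in the slot, released; its crown is at top-crop (270,175). Now I'll pinch it along x.

Request:
send_rows --series '[[85,[0,-0.015,-0.5],[0,0,0]],[85,[0,0,-0.5],[0,0,0]],[85,[0,0,-0.5],[0,0,0]],[85,[0,0,-0.23],[0,0,0]],[85,[0,0,0],[0,0,0]],[20,[0,0,0],[0,0,0]],[20,[0,0,0],[0,0,0]],[20,[0,0,0],[0,0,0]]]'

```text
clock: 15.15
eef_pos: [445.4, -218.5, 142.8]
tool_rot: [3.14, 0.0, 1.231]
force: [-2.4, -0.6, 0.8]
width: 32.0
gripper_force: 0.0
```

Request:
send_rows --series '[[20,[0,0,0],[0,0,0]],[20,[0,0,0],[0,0,0]],[20,[0,0,0],[0,0,0]]]'

```text
clock: 15.52
eef_pos: [445.1, -218.5, 142.9]
tool_rot: [3.141, 0.0, 1.231]
force: [-0.6, 0.2, 4.7]
width: 29.2
gripper_force: 59.3
```

Request:
send_rows --series '[[20,[0,0,0.2],[0,0,0]],[20,[0,0,0.4],[0,0,0]],[20,[0,0,0.5],[0,0,0]],[20,[0,0,0.5],[0,0,0]],[20,[0,0,0.5],[0,0,0]],[20,[0,0,0.4],[0,0,0]],[20,[0,0,0.25],[0,0,0]],[20,[0,0,0],[0,0,0]]]'

```text
clock: 16.52
eef_pos: [445.5, -218.5, 308.5]
tool_rot: [3.139, 0.0, 1.231]
force: [1.1, 0.4, -2.5]
width: 28.7
gripper_force: 59.9
```

Request:
send_rows --series '[[20,[0.1,0.3,0],[0,0,0.38]],[20,[0.14,0.45,0],[0,0,0.38]],[20,[0.14,0.55,0],[0,0,0.38]],[20,[0.14,0.55,0],[0,0,0.38]],[20,[0.14,0.55,0],[0,0,0.38]],[20,[0.14,0.55,0],[0,0,0.38]],[20,[0.14,0.55,0],[0,0,0.38]],[20,[0.14,0.55,0],[0,0,0.38]]]'

```text
clock: 17.52
eef_pos: [509.1, 27.4, 306.2]
tool_rot: [-3.139, -0.001, 1.5]
force: [0.2, -0.8, -2.4]
width: 28.9
gripper_force: 59.7
```

Request:
send_rows --series '[[20,[0.14,0.55,0],[0,0,0.38]],[20,[0.14,0.55,0],[0,0,0.38]],[20,[0.14,0.55,0],[0,0,0.38]],[20,[0.14,0.55,0],[0,0,0.38]],[20,[0.04,0.35,0],[0,0,0]],[20,[0,0.1,0],[0,0,0]],[20,[0,0,0],[0,0,0]],[20,[0,0,0],[0,0,0]]]'

```text
clock: 18.52
eef_pos: [545.8, 182.0, 307.0]
tool_rot: [-3.141, 0.001, 1.627]
force: [0.0, 0.7, -2.3]
width: 28.8
gripper_force: 59.7
```

Request:
send_rows --series '[[20,[0,-0.03,-0.3],[0,0,0]],[20,[0,-0.03,-0.4],[0,0,0]],[20,[0,0,-0.4],[0,0,0]],[20,[0,0,-0.35],[0,0,0]],[20,[0,0,-0.14],[0,0,0]],[20,[0,0,0],[0,0,0]],[20,[0,0,0],[0,0,0]]]'

```text
clock: 19.4
eef_pos: [546.4, 180.1, 212.7]
tool_rot: [3.14, -0.0, 1.628]
force: [0.2, 0.2, -0.9]
width: 29.2
gripper_force: 59.6
```

```bash
python3 - <<'E'
from m import *
d=get_image("scene"); t=get_image("top")
a=cv2.resize(t["img"][110:240,220:350],None,fx=3,fy=3);b=cv2.resize(d["img"][130:260,300:430],None,fx=3,fy=3)
cv2.imwrite("pics/s4.png",np.hstack([a,b])[...,::-1])
H=cv2.cvtColor(d["img"],cv2.COLOR_RGB2HSV);P=cloud(d)
m=(cv2.inRange(H,np.array((5,150,100)),np.array((18,255,255)))>0)&(P[...,0]>480)&(P[...,0]<600)&(P[...,1]>100)&(P[...,1]<250)
q=P[m];print(len(q),np.nanpercentile(q,[1,50,99],axis=0)); q=q[q[:,2]<150];print(q.mean(0),np.polyfit(q[:,1],q[:,0],1))
s=sensors.read_state();print(s["eef_pos"],s["tool_rot"])
E
```

```text
447 [[542.17710268 135.53275139  80.41238409]
 [550.2036341  177.01325678 106.15293287]
 [556.37969019 223.67762595 221.79883895]]
[550.15451635 178.48868005 113.86999103] [-5.05646442e-02  5.59179733e+02]
[546.35372011 180.21115306 212.61561511] [ 3.13995839e+00 -4.83518836e-04  1.62846103e+00]
```

View pics/s4.png

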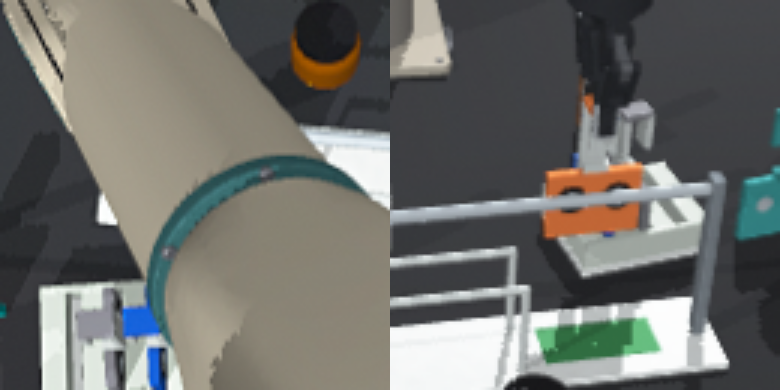

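The carrier is upright in front of the bar, level with the mouth, over the green end. Advancing it now.

Request:
send_rows --series '[[20,[0.2,0.01,0],[0,0,0]],[20,[0.25,0.015,0],[0,0,0]],[20,[0.25,0.015,0],[0,0,0]],[20,[0.25,0.015,0],[0,0,0]],[20,[0.15,0.01,0],[0,0,0]],[20,[0.1,0.005,0],[0,0,0]],[20,[0,0,0],[0,0,0]],[20,[0,0,0],[0,0,0]]]'

```text
clock: 20.5
eef_pos: [617.4, 184.3, 211.7]
tool_rot: [-3.141, 0.0, 1.629]
force: [-0.2, 0.7, -1.8]
width: 29.4
gripper_force: 59.7
```

Request:
send_rows --series '[[20,[0.03,0,0],[0,0,0]],[20,[0,0,0],[0,0,0]]]'

```text
clock: 20.75
eef_pos: [619.7, 184.2, 211.8]
tool_rot: [3.141, 0.0, 1.629]
force: [0.8, -0.4, -1.8]
width: 29.4
gripper_force: 59.7
```

Request:
send_rows --series '[[20,[0.02,0,0],[0,0,0]],[20,[0,0,0],[0,0,0]]]'

```text
clock: 21.0
eef_pos: [620.9, 184.2, 211.7]
tool_rot: [3.141, -0.0, 1.629]
force: [-0.4, -0.8, -1.9]
width: 29.1
gripper_force: 59.7
```

Continuing in small steps to find the back leg's contact.

Request:
send_rows --series '[[20,[0.02,0,0],[0,0,0]],[20,[0,0,0],[0,0,0]]]'

```text
clock: 21.25
eef_pos: [622.1, 184.3, 211.7]
tool_rot: [3.141, -0.0, 1.629]
force: [0.2, -0.2, -1.9]
width: 29.1
gripper_force: 59.7
```

Request:
send_rows --series '[[20,[0.02,0,0],[0,0,0]],[20,[0,0,0],[0,0,0]]]'

```text
clock: 21.5
eef_pos: [623.3, 184.2, 211.7]
tool_rot: [3.142, -0.0, 1.629]
force: [-0.7, -0.2, -1.5]
width: 28.9
gripper_force: 59.7
```

Request:
send_rows --series '[[20,[0.02,0,0],[0,0,0]],[20,[0,0,0],[0,0,0]]]'

```text
clock: 21.75
eef_pos: [623.9, 184.3, 211.6]
tool_rot: [-3.14, 0.0, 1.629]
force: [-1.7, 0.5, -1.9]
width: 29.0
gripper_force: 59.9
```

Request:
send_rows --series '[[20,[0.02,0,0],[0,0,0]],[20,[0,0,0],[0,0,0]]]'

```text
clock: 22.0
eef_pos: [624.1, 184.3, 211.5]
tool_rot: [-3.138, 0.0, 1.629]
force: [-5.4, -0.6, 0.4]
width: 28.9
gripper_force: 60.2
```

Request:
send_rows --series '[[20,[-0.072,-0.01,0],[0,0,0]],[20,[0,0,0],[0,0,0]],[20,[0,0,-0.15],[0,0,0]],[20,[0,0,-0.2],[0,0,0]],[20,[0,0,-0.15],[0,0,0]],[20,[0,0,0],[0,0,0]],[20,[0,0,0],[0,0,0]]]'

```text
clock: 22.88
eef_pos: [621.5, 183.8, 181.8]
tool_rot: [3.141, -0.0, 1.629]
force: [-0.1, 0.5, -2.4]
width: 29.0
gripper_force: 59.7
```

Request:
send_rows --series '[[20,[0,0,-0.06],[0,0,0]],[20,[0,0,-0.02],[0,0,0]],[20,[0,0,0],[0,0,0]]]'

```text
clock: 23.25
eef_pos: [621.3, 183.6, 176.9]
tool_rot: [-3.142, 0.0, 1.629]
force: [-0.2, 0.9, -1.4]
width: 29.0
gripper_force: 59.7
```

Request:
send_rows --series '[[20,[0.01,-0.2,0],[0,0,0]],[20,[0.015,-0.3,0],[0,0,0]],[20,[0.02,-0.35,0],[0,0,0]],[20,[0.02,-0.35,0],[0,0,0]],[20,[0.02,-0.35,0],[0,0,0]],[20,[0.02,-0.35,0],[0,0,0]],[20,[0.015,-0.3,0],[0,0,0]],[20,[0,0,0],[0,0,0]]]'

```text
clock: 24.25
eef_pos: [628.6, 49.0, 176.7]
tool_rot: [-3.141, 0.001, 1.625]
force: [-0.0, -0.2, -2.4]
width: 28.9
gripper_force: 59.8
```

Request:
send_rows --series '[[20,[0.015,-0.3,0],[0,0,0]],[20,[0.02,-0.35,0],[0,0,0]],[20,[0.02,-0.35,0],[0,0,0]],[20,[0.02,-0.3,0],[0,0,0]],[20,[0.01,-0.2,0],[0,0,0]],[20,[0.005,-0.11,0],[0,0,0]],[20,[0,0,0],[0,0,0]],[20,[0,0,0],[0,0,0]]]'

```text
clock: 25.25
eef_pos: [633.9, -43.8, 177.0]
tool_rot: [3.141, -0.001, 1.63]
force: [-0.0, 0.3, -2.0]
width: 29.4
gripper_force: 59.8
```

```bash
python3 - <<'E'
from m import *
d=get_image("scene")
b=cv2.resize(d["img"][150:280,220:370],None,fx=4,fy=4)
cv2.imwrite("pics/s5.png",b[...,::-1])
H=cv2.cvtColor(d["img"],cv2.COLOR_RGB2HSV);P=cloud(d)
m=(cv2.inRange(H,np.array((5,150,100)),np.array((18,255,255)))>0)&(P[...,0]>600)&(P[...,0]<665)&(P[...,1]>-120)&(P[...,1]<40)&(P[...,2]>42)
q=P[m];print(len(q),np.nanpercentile(q,[1,50,99],axis=0).round(1)); q=q[q[:,2]<115];print(np.percentile(q[:,1],[.5,99.5]),q.mean(0),np.polyfit(q[:,1],q[:,0],1))
m2=(cv2.inRange(H,np.array((22,120,120)),np.array((35,255,255)))>0)&(P[...,2]<20)&(P[...,0]>580)&(P[...,0]<690)
print("ybase",np.median(P[m2],0))
m3=(cv2.inRange(H,np.array((22,120,120)),np.array((35,255,255)))>0)&(P[...,2]>150)&(P[...,0]>580)&(P[...,0]<690)
print("ybar",np.percentile(P[m3][:,1],[1,99]))
s=sensors.read_state();print(s["eef_pos"],s["tool_rot"],s["force"])
E
```

```text
499 [[ 6.309e+02 -8.710e+01  4.530e+01]
 [ 6.375e+02 -4.480e+01  7.160e+01]
 [ 6.432e+02  1.000e-01  1.163e+02]]
[-88.01809134   0.22359012] [637.40638334 -44.11421355  80.03800127] [-5.64850808e-02  6.34914588e+02]
ybase [639.11767411 -43.90193191   9.11839539]
ybar [-58.82590029 -28.02637594]
[633.91688103 -43.77852669 176.98267221] [ 3.14146216e+00 -7.55807694e-04  1.63003506e+00] [ 0.32608028  0.09687517 -1.74878307]
```

View pics/s5.png

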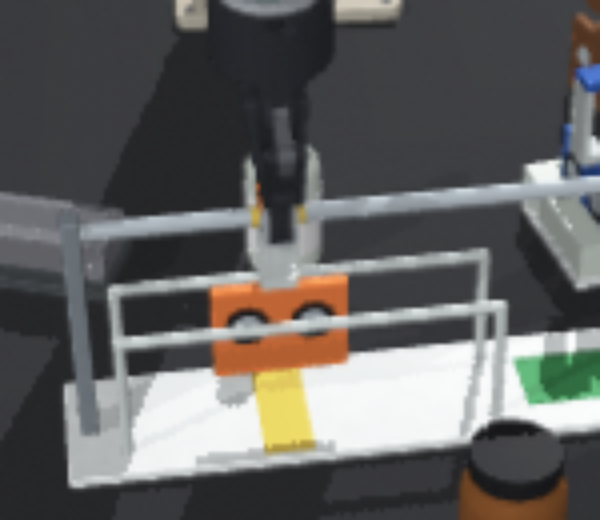

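The carrier is centred over the band: the plate is at about (280,325), with yellow showing on both sides of the hook at (255,215) and (302,210). Setting it down and releasing.

Request:
send_rows --series '[[20,[0,0,-0.02],[0,0,0]],[20,[0,0,-0.02],[0,0,0]],[20,[0,0,0],[0,0,0]]]'

```text
clock: 25.68
eef_pos: [633.9, -44.4, 174.9]
tool_rot: [3.141, -0.0, 1.629]
force: [-0.7, 1.2, 1.8]
width: 29.0
gripper_force: 60.4
```

Request:
send_rows --series '[[20,[0,0,-0.01],[0,0,0]],[20,[0,0,-0.01],[0,0,0]],[20,[0,0,0],[0,0,0]]]'

```text
clock: 26.05
eef_pos: [634.0, -44.4, 174.8]
tool_rot: [3.141, -0.0, 1.629]
force: [-3.2, 0.8, 9.1]
width: 29.3
gripper_force: 61.4
```

Request:
send_rows --series '[[20,[0,0,0.02],[0,0,0]],[20,[0,0,0],[0,0,0]],[34,[0,0,0],[0,0,0]],[40,[0,0,0],[0,0,0]],[55,[0,0,0],[0,0,0]],[70,[0,0,0],[0,0,0]],[70,[0,0,0],[0,0,0]],[70,[0,0,0],[0,0,0]]]'

```text
clock: 27.05
eef_pos: [633.9, -45.0, 174.5]
tool_rot: [3.142, -0.0, 1.629]
force: [-0.1, 0.0, 0.3]
width: 69.9
gripper_force: 0.0
```

Request:
send_rows --series '[[70,[0,0,0.1],[0,0,0]],[70,[0,0,0.2],[0,0,0]],[70,[0,0,0.5],[0,0,0]],[70,[0,0,0.5],[0,0,0]],[70,[0,0,0.5],[0,0,0]],[70,[0,0,0.3],[0,0,0]],[70,[0,0,0],[0,0,0]],[70,[0,0,0],[0,0,0]]]'

```text
clock: 28.05
eef_pos: [633.4, -45.0, 300.1]
tool_rot: [-3.141, 0.0, 1.629]
force: [0.5, -0.3, 0.2]
width: 69.7
gripper_force: 0.0
```

```bash
python3 - <<'E'
from m import *
for k in range(2):
    d=get_image("scene")
    H=cv2.cvtColor(d["img"],cv2.COLOR_RGB2HSV);P=cloud(d)
    m=(cv2.inRange(H,np.array((5,150,100)),np.array((18,255,255)))>0)&(P[...,0]>600)&(P[...,0]<665)&(P[...,1]>-120)&(P[...,1]<40)&(P[...,2]>38)
    q=P[m]; a=q[q[:,2]<115];c=q[q[:,2]>160]
    print(len(q),np.percentile(a[:,1],[.5,99.5]).mean(),a.mean(0),a[:,2].min(),"crown",len(c),c.mean(0),np.percentile(c,[2,98],axis=0).mean(0))
    m3=(cv2.inRange(H,np.array((22,120,120)),np.array((35,255,255)))>0)&(P[...,2]>150)&(P[...,0]>580)&(P[...,0]<690)
    print("ybar",np.percentile(P[m3][:,1],[1,99]))
s=sensors.read_state();print(s["clock"],s["eef_pos"],s["force"],s["width"])
cv2.imwrite("pics/s6.png",cv2.resize(d["img"][110:310,200:460],None,fx=3,fy=3)[...,::-1])
E
```

```text
585 -44.57714492268085 [637.44995573 -44.89063061  79.20687311] 39.691581735135145 crown 72 [640.15521954 -45.16181021 183.3569406 ] [639.12332215 -44.84062155 182.52805779]
ybar [-58.85725284 -27.78340641]
583 -44.517844990232014 [637.31648886 -44.9011841   79.1590931 ] 40.22061508160962 crown 72 [639.5269534  -45.13295304 182.9090119 ] [637.74125659 -44.83460211 181.8038265 ]
ybar [-58.77086174 -27.83367057]
28.15 [633.29425321 -45.00811901 299.48892305] [-0.45616618  0.42289227  0.12116832] 70.22658997090662
```

View pics/s6.png

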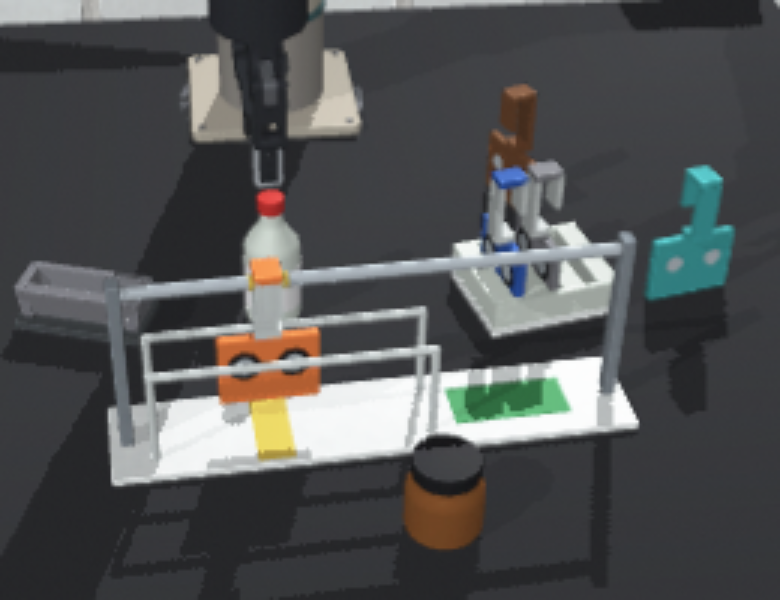

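The carrier hangs upright at (267,345), with its hook on the yellow band at (267,275) and centred to within about 1.5 mm. It is at rest, and the gripper is clear.

```bash
python3 -c "
from cell import ctrl; print(ctrl.finish_job())"
```

```text
the job is handed in; nothing more can be done
None
```

I handed the job in at about 28 s with the orange carrier hanging upright and at rest over the yellow band, centred to within about 2 mm by camera; the other carriers, bottle and jar look undisturbed, and no verdict was returned.

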